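# Set up the counter slate: swing out its prop leg and stand it on the display riser

### The job

Set up the counter slate sign: while it still stands in the rack, swing its folding prop leg out by pushing until it meets its stop, and press it home there for a moment, firmly but without straining the little hinge. Then lift the sign out and set it down gently, standing on its bottom edge and the leg, midway along the display riser between the jar and the bell, with the bottom edge of its face snug against the lip over its full width. Let go of it and leave everything else where it is.

Things in the scene. Friction and masses are not known exactly. Their poses are not given: they have to be found in the camera images.
- sign: Slate sign in an oak frame, the taller board, in the rack's far slot: 170 wide (y), 205 tall, 14 thick, 0.6 to 0.9 kg, leaning back 10 deg in the rack and when standing. z vertical when it stands, +x towards its back (leg side), face to -x. Origin: middle of the back face's bottom edge. Up along the board = (0.174,0,0.985), out of its back = (0.985,0,-0.174). Top 30 mm bare on both sides
- leg_hinge (a joint): Leg's opening, rad, from a mark up to 0.1 off flat; grows as the free edge swings from the sign's +y to its +x; true start 0.5 to 1.05. Stiff hinge, stays put: 0.08 N m, 1 N at the free edge. A stop screw, set anew each day, ends the travel 0 to 0.3 past square: it must be felt. Press the leg home there a moment (3 N or more; the screws bear 12 N); leave it within 0.03 of the stop
- leg: Prop leg, flat plywood 8 thick, 90 from hinge line to free edge, 158 along the board; top edge 30 mm below the board's top. Origin: lower end of the hinge line, 35 mm to -y of the sign's middle, 5 mm behind its back face, 17 mm up the board. z up the hinge line, y to the free edge, x out of the panel, away from the board when folded. Hinge line at mid thickness; push the side facing the board
- leg_edge (a point): Top corner of the leg's free edge (middle of the thickness), axes as leg
- sign_top (a point): Middle of the sign's top edge, middle of the thickness; axes as sign
- toe_left (a point): Face side bottom edge of the sign, +y end (85 mm from the middle, 13.8 mm in front of the origin, 2.4 mm above it); axes as sign
- toe_right (a point): The same edge, -y end
- rack: Fixed oak rack: two runners 30 high on which the boards stand, leaning dowels 10 thick forming two slots 16 wide. Far slot (+x): the sign, dowels 90 long before and behind it at y = 70 and -70 mm, one 1.5 mm beyond each end. Near slot, 55 mm to -x: the plain slate, dowels 70 long. Same x, y as the sign in it. Origin: on the counter under the sign's origin
- rack_slot (a point): Where the sign's origin rests in the rack: on top of the runners, 30 mm above the counter
- riser: Fixed oak display riser, 180 deep (x), 360 wide (y), deck 40 mm above the counter; a lip 10 thick along its -x edge stands 14 mm above the deck, inner face 80 mm to -x of the middle. Origin: on the counter under the middle. The sign is to stand with the same x direction: leg towards +x, face to the lip
- lip (a point): Middle of the lip's inner face, at deck height; axes as riser: x points from the lip over the deck
- plain_slate: Bystander: smaller framed slate without a leg, 150 wide, 130 tall, 14 thick, in the rack's near slot; leave alone
- jam_jar: Bystander: jam jar, 44 across, 60 tall, on the riser near one end (about 142 mm from the middle); leave alone
- bell: Bystander: steel counter bell, 52 across, 38 tall, on the riser near the other end (about 140 mm from the middle); leave alone
- mug: Bystander: white mug, 76 across, 85 tall, on the counter near the left (+y) side; origin under its middle
- pump_bottle: Bystander: clear pump bottle, 60 across, 167 tall, on the counter near the right (-y) side; origin under its middle
- side_plate: Bystander: white plate, 150 across, 18 tall, at the back of the counter
- card_reader: Bystander: black card reader, 150 x 75 x 22, on the counter at the side
Not all that is in view belongs to the job. What is shaped like the rack but red is not meant.

How it is judged:
By the outcome, as a careful person would: the job done as asked, in the order asked, and still so for the second after the job is handed in, with the robot touching nothing.
It also fails if it takes over 72 s, if anything falls off the work surface, if the arm or the gripper's body presses on something with over 40 N, if the wrist force passes 120 N, or if a joint passes its speed limit or range.

### The arm

A 6-joint arm with a two-finger parallel gripper is mounted at the origin on the work surface. World frame = base frame: x ahead of the robot, y to its left, z up, the work surface at z = 0. Lengths are in mm, angles in degrees, forces in N, time in s.
With the tool pointing down it reaches from about 350 to 975 mm from the base axis. Payload 7.1 kg.
Tool frame: the origin (TCP) lies between the finger pads; the fingertips stand 14 mm ahead of it and the grasp point (between the pads) lies 5 mm behind it; z points along the fingers, y is the line along which they close (so a half turn about z gives the same grasp; the last joint's range is limited). The gripper opens to 88 mm and grips with 3 to 60 N. Pads are 20 mm wide; open, the fingers measure 115 mm over their backs; the gripper's body (75 mm by 178 mm) begins 61 mm behind the grasp point.
Start: joints at [-76.662, 24.242, 93.386, -0, 62.372, -1.089], TCP at [155.736, -605.269, 236.675] pointing down, gripper open.
Joint ranges: [-172.04, 172.04], [-51.8, 120.97], [4.93, 147.93], [-75.15, 255.16], [6.16, 154.13], [-145.62, 145.62]. Speed limits (degrees/s): [136.94, 136.94, 172.46, 180, 180, 180].

### API

Orientations are given as a 3x3 rotation matrix whose columns are the frame's x, y, z axes.
In Python, from station import ctrl gives the robot as it stands.
- The arm moves only by the tool play_rows, never from a script. Its argument "motion" is a list that holds one entry, the list of rows, each a list of 5 numbers: the shift along the tool's x, y, z normalised to -1 to 1, where 1 is 15 cm, then the turn about the tool's z normalised to -1 to 1, where 1 is 90 degrees, then the gripper command: -1 is shut, 1 is fully open, values between are in proportion. In form: [[[dx, dy, dz, yaw, fingers], ...]]. A call has 1 to 20 rows; each row is the pose to reach, as a shift and turn from the pose commanded when the call began, along the tool's axes at that moment; what a row does not reach only later rows make up. A row lasts 1/12 s, in which the tool goes at most 41.7 mm and 7.16 degrees, less where a joint would pass 70% of its speed; a pose out of reach is approached as far as the arm can. A call with a number of a shift or a turn outside -1 to 1 is refused whole. A call with a gripper value outside its range is refused whole. The fingers move at their own pace and stop on an object; "newtons" is the grip in N (left out, the last holds). Time passes only in rows, so rows that repeat a pose let the fingers close. It gives the time, the measured TCP pose, the force, the opening and the grip force at its end, in the units of the state.
- ctrl.get_state(): the state, without advancing time (a new reading comes with each control period).
- ctrl.camera(name): name is "side" or "top" or "wrist"; returns the picture (400x640x3 uint8, red, green, blue); there is no depth.
- ctrl.camera_params(name): a dict with "intrinsics" (3x3 intrinsics, pixels), "dist_coeffs" ([k1, k2, p1, p2, k3] as OpenCV has them; the pictures are not rectified), "T" (4x4, takes a point from camera to world coordinates); the wrist camera has in their place "tool_from_camera" (4x4, takes a point from camera to tool coordinates, whose origin is the TCP and whose axes are the flange's). Camera axes: x right, y down, z forward; pixel columns grow to the right and rows downward; lengths in mm; the calibration is good to about 2 mm. A picture is of the moment at which its call begins: read the wrist's pose just before it. camera_params takes no time and is no camera call.
- ctrl.close_job(): hands the job in; it is judged then, once.
The state is a dict: "clock": time; "joints": joint angles; "qvel": joint speeds; "effort": joint torques, N m; "eef_pos": TCP position; "ee_rot": TCP orientation; "force": force on the tool from outside, world axes, zero at the start; "moment": the same for the moment, N m; "opening": opening from 0.0 (shut) to 1.0 (fully open); "grip_force": force on a finger pad.
Only numpy, scipy, OpenCV 4.12 (cv2) and the standard library are available. Lean on these libraries where they do the work, as an engineer would, in place of code of your own. Each camera call takes 0.05 s, during which the arm holds its last target. There are 200 camera calls.

## Working session

There is one attempt and no reset: what is moved stays moved. The work goes in short steps, Python scripts to look and compute and a tool call to move; the robot and the scene stay as the last step left them, time stands still between calls to the robot, and variables do not carry over. Pictures are saved under pics/ and viewed, at most 12 in all, crops included, and the job is handed in when it is done.

Besides the shell and the picture viewer there is one more tool, called by a JSON object that holds its "method" and its "body". play_rows: Moves the arm, as the interface text tells. Its arguments: {"type":"object","properties":{"motion":{"type":"array"},"newtons":{"type":"number"}},"required":["motion"]}

```bash
mkdir -p pics; ls; python3 - <<'E'
from station import ctrl
import cv2,numpy as np
for n in ("side","top"):
    im=ctrl.camera(n); cv2.imwrite(f"pics/{n}0.png",im[...,::-1])
    p=ctrl.camera_params(n); print(n,{k:np.round(v,3).tolist() for k,v in p.items()})
p=ctrl.camera_params("wrist"); print({k:np.round(v,3).tolist() for k,v in p.items()})
s=ctrl.get_state(); print(s)
E
```

```text
pics
side {'intrinsics': [[490.117, 0.0, 307.214], [0.0, 490.117, 202.321], [0.0, 0.0, 1.0]], 'dist_coeffs': [-0.155, 0.0, 0.0, 0.0, 0.0], 'T': [[-0.993, -0.09, 0.079, 443.068], [-0.12, 0.712, -0.692, 1010.568], [0.006, -0.697, -0.718, 1185.112], [0.0, 0.0, 0.0, 1.0]]}
top {'intrinsics': [[426.833, 0.0, 320.707], [0.0, 426.833, 199.759], [0.0, 0.0, 1.0]], 'dist_coeffs': [0.014, 0.0, 0.0, 0.0, 0.0], 'T': [[-0.01, -0.99, 0.137, 363.863], [-1.0, 0.01, -0.003, 12.899], [0.002, -0.137, -0.991, 1423.685], [0.0, 0.0, 0.0, 1.0]]}
{'intrinsics': [[297.54, 0.0, 322.712], [0.0, 297.54, 197.876], [0.0, 0.0, 1.0]], 'dist_coeffs': [-0.02, 0.0, 0.0, 0.0, 0.0], 'tool_from_camera': [[0.0, -0.96, -0.279, 76.55], [1.0, -0.0, 0.001, -0.164], [-0.001, -0.279, 0.96, -147.766], [0.0, 0.0, 0.0, 1.0]]}
{'clock': 0.1, 'joints': array([-7.66624106e+01,  2.42797172e+01,  9.34267097e+01, -1.54689888e-03,
        6.23727885e+01, -1.08899312e+00]), 'qvel': array([ 0.12137623, -0.07711922, -0.08347841, -0.0181073 , -0.1128618 ,
        0.02213943]), 'effort': array([-1.28053762e-03, -5.45615745e+01, -2.74325091e+01,  6.44641067e-02,
        1.88187312e-02, -1.69658114e-05]), 'eef_pos': array([ 155.61438887, -604.81731942,  235.98543709]), 'ee_rot': array([[ 9.68464554e-01,  2.49151141e-01, -3.42217178e-04],
       [ 2.49151376e-01, -9.68463627e-01,  1.33975933e-03],
       [ 2.37767619e-06, -1.38277330e-03, -9.99999044e-01]]), 'force': array([-0.16347216,  0.72736471, -0.32923887]), 'moment': array([-0.05312321,  0.05274137, -0.01552551]), 'grip_force': 0.0, 'opening': 0.9997784907210564}
```

View pics/side0.png

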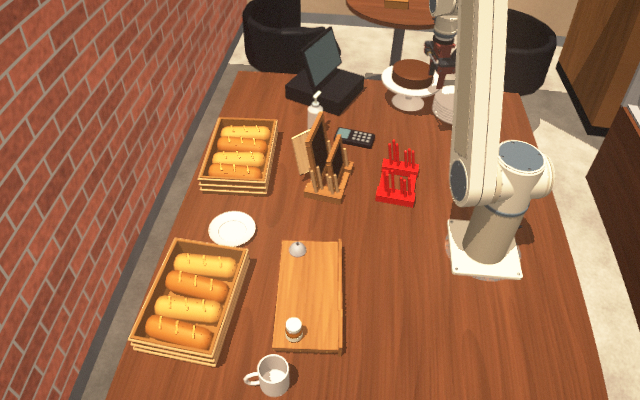

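View pics/top0.png

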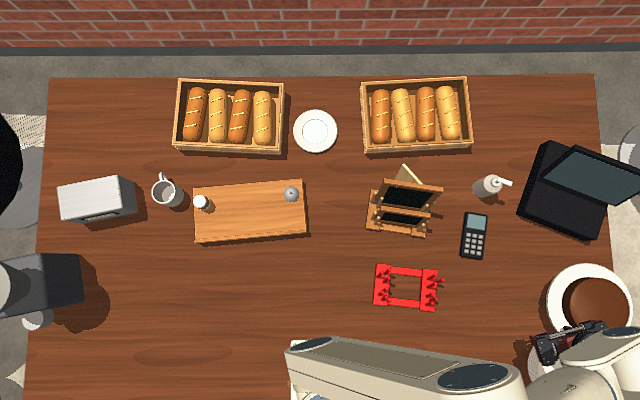

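Side view: rack with the sign at (320,160), riser at (310,295) with the bell (297,248) and jar (293,328). Top view: sign's top edge runs about (378,180) to (442,190), with the leg at (408,174). The riser's corners are about (193,190), (302,180), (307,232) and (195,242), and the red decoy is at (408,288).

```bash
cat > h.py <<'E'
from station import ctrl
import numpy as np, cv2
from scipy.spatial.transform import Rotation as R
def cam(n,st=None):
    p=ctrl.camera_params(n)
    if n=="wrist":
        st=st or ctrl.get_state()
        T=np.eye(4);T[:3,:3]=st["ee_rot"];T[:3,3]=st["eef_pos"];T=T@np.array(p["tool_from_camera"])
    else: T=np.array(p["T"])
    return np.array(p["intrinsics"]),np.array(p["dist_coeffs"]),T
def ray(c,px):
    K,d,T=c; u=cv2.undistortPoints(np.array(px,float).reshape(-1,1,2),K,d).reshape(-1,2)
    v=np.c_[u,np.ones(len(u))]@T[:3,:3].T; return T[:3,3],v
def onz(c,px,z):
    o,v=ray(c,px); return o+v*((z-o[2])/v[:,2])[:,None]
def proj(c,P):
    K,d,T=c; Ti=np.linalg.inv(T); P=np.atleast_2d(P).astype(float)
    return cv2.projectPoints(P,cv2.Rodrigues(Ti[:3,:3])[0],Ti[:3,3],K,d)[0].reshape(-1,2)
def dev(target,yaw=None,st=None):
    """target world TCP -> normalised tool shift; yaw = world angle (deg) wanted of tool x"""
    st=st or ctrl.get_state(); E=st["ee_rot"]
    s=E.T@(np.array(target)-st["eef_pos"])/150
    cur=np.degrees(np.arctan2(E[1,0],E[0,0]))
    return np.round(s,4), cur, None if yaw is None else -(((yaw-cur+90)%180)-90)/90
def S():
    s=ctrl.get_state(); print("t",round(s["clock"],2),"p",s["eef_pos"].round(1),"F",s["force"].round(2),"M",s["moment"].round(2),"open",round(s["opening"]*88,1),"g",round(s["grip_force"],1)); return s
E
python3 - <<'E'
from h import *
c=cam("top")
print("riser",onz(c,[(193,190),(302,180)],40).round(),onz(c,[(307,232),(195,242)],54).round())
print("signtop",onz(c,[(378,180),(442,190)],232).round())
print("jar",onz(c,[(201,201)],100).round(),"bell",onz(c,[(291,192)],78).round())
im=cv2.imread("pics/top0.png"); k=im[150:260,350:460]; k=cv2.resize(k,None,fx=5,fy=5,interpolation=cv2.INTER_CUBIC); cv2.imwrite("pics/crop1.png",k)
E
```

```text
riser [[592. 426.  40.]
 [622.  69.  40.]] [[450.  53.  54.]
 [421. 410.  54.]]
signtop [[ 584. -154.  232.]
 [ 553. -334.  232.]]
jar [[547. 382. 100.]] bell [[576. 103.  78.]]
```

View pics/crop1.png

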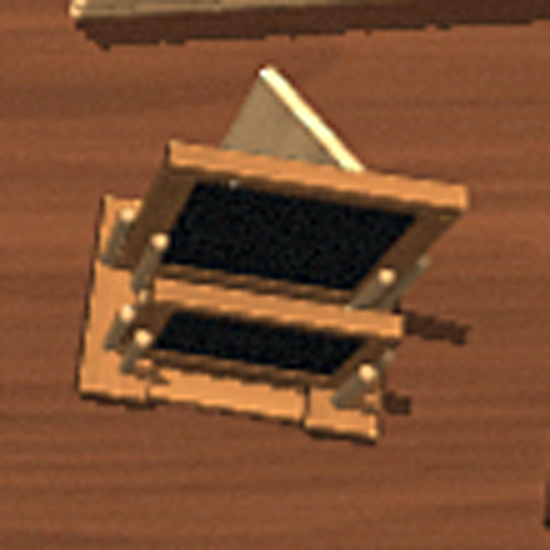

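The crop shows the sign's top strip from (171,153) to (466,198), and the leg's top edge from (360,170), near the hinge, to its free corner at (268,68).

```bash
python3 - <<'E'
from h import *
c=cam("top")
f=lambda x,y:(350+(x+.5)/5-.5,150+(y+.5)/5-.5)
a=onz(c,[f(171,153),f(466,198)],232);print(a.round(),a.mean(0).round(),np.linalg.norm(a[0]-a[1]))
d=a[0]-a[1]; yaw=np.degrees(np.arctan2(-d[0],d[1]));print("sign yaw",yaw)
e=onz(c,[f(268,66),],190);print("legtip",e)
x=R.from_euler('z',yaw,degrees=True).as_matrix()
print("leg tip in sign frame",x.T@(e[0]-a.mean(0)))
# pose to view: camera over sign top, tool x along -sign? camera is at +76 tool x
for y in (yaw,yaw+180): print(dev([520,-215,330],y))
s=ctrl.get_state();print(s["joints"].round(1))
E
```

```text
[[ 583. -171.  232.]
 [ 556. -337.  232.]] [ 569. -254.  232.] 168.1441725077534
sign yaw -9.40292506508876
legtip [[ 642.56590952 -235.97343963  190.        ]]
leg tip in sign frame [ 69.22314047  29.36134482 -42.        ]
(array([ 3.0001, -1.9124, -0.6241]), np.float64(14.427300687522395), np.float64(0.26478028614012394))
(array([ 3.0001, -1.9124, -0.6241]), np.float64(14.427300687522395), np.float64(0.2647802861401241))
[-76.7  24.3  93.4  -0.   62.4  -1.1]
```

```bash
python3 - <<'E'
from h import *
print(dev([554,-343,340],80.6))
E
```

```text
(array([ 3.007 , -1.0296, -0.692 ]), np.float64(14.427300687522395), np.float64(-0.7352522145830847))
```

{"method": "play_rows", "body": {"motion": [[[0.5, -0.17, -0.69, 0, 1], [1, -0.34, -0.69, 0, 1], [1, -0.34, -0.69, 0, 1], [1, -0.34, -0.69, 0, 1], [1, -0.34, -0.69, 0, 1]]]}}

```text
clock: 0.52
eef_pos: [290.7, -517.0, 342.1]
ee_rot: [[0.968, 0.25, 0.001], [0.25, -0.968, -0.001], [0.001, 0.001, -1.0]]
force: [0.0, -0.7, 0.1]
opening: 1.002
grip_force: 0.0
```

{"method": "play_rows", "body": {"motion": [[[1, -0.34, 0, 0, 1], [1, -0.34, 0, 0, 1], [1, -0.34, 0, 0, 1], [1, -0.34, 0, 0, 1]]]}}

```text
clock: 0.85
eef_pos: [422.7, -429.8, 340.0]
ee_rot: [[0.968, 0.25, 0.0], [0.25, -0.968, 0.001], [0.0, -0.0, -1.0]]
force: [-0.1, -1.5, -0.7]
opening: 1.004
grip_force: 0.0
```

{"method": "play_rows", "body": {"motion": [[[1, -0.34, 0, -0.735, -1], [1, -0.34, 0, -0.735, -1], [1, -0.34, 0, -0.735, -1], [1, -0.34, 0, -0.735, -1], [1, -0.34, 0, -0.735, -1], [1, -0.34, 0, -0.735, -1], [1, -0.34, 0, -0.735, -1], [1, -0.34, 0, -0.735, -1], [1, -0.34, 0, -0.735, -1], [1, -0.34, 0, -0.735, -1], [1, -0.34, 0, -0.735, -1], [1, -0.34, 0, -0.735, -1]]], "newtons": 20}}

```text
clock: 1.85
eef_pos: [553.3, -344.8, 339.7]
ee_rot: [[0.165, 0.986, -0.001], [0.986, -0.165, 0.0], [0.0, -0.001, -1.0]]
force: [0.2, -1.2, 0.6]
opening: 0.13
grip_force: 0.0
```

```bash
python3 - <<'E'
from h import *
s=S(); np.save("w1.npy",np.vstack([s["ee_rot"],s["eef_pos"]])); print(s["joints"].round(1),dev([554,-343,340],80.6,s))
im=ctrl.camera("wrist"); cv2.imwrite("pics/w1.png",im[...,::-1])
E
```

```text
t 1.85 p [ 553.3 -344.8  339.7] F [ 0.19 -1.23  0.62] M [-0.06 -0.11 -0.  ] open 11.4 g 0.0
[-33.   21.3  83.9   0.   74.9 -23.5] (array([ 0.0129,  0.0028, -0.0017]), np.float64(80.49456212795701), np.float64(-0.0011715319115887092))
```

View pics/w1.png

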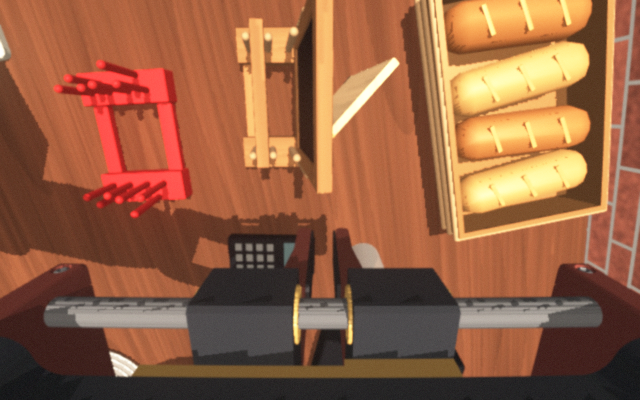

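Wrist view: the sign's top strip runs vertically at columns 316–332, with its near end at row 190 and its far end cut off. The leg runs from (333,132) to its free corner at (397,62).

```bash
python3 - <<'E'
from h import *
w=np.load("w1.npy"); s=dict(ee_rot=w[:3],eef_pos=w[3]); c=cam("wrist",s)
im=cv2.imread("pics/w1.png").astype(float)
for r in (10,30,50,150,165,180): print(r,im[r,308:340].sum(1).astype(int).tolist())
print("col",im[180:200,323].sum(1).astype(int).tolist())
P=onz(c,[(331.5,180),(333,10),(316,180),(323.5,190.5)],233); print(P.round(1))
print("leg tip",onz(c,[(397,61),(333,133)],190).round(1))
E
```

```text
10 [222, 217, 204, 215, 225, 239, 250, 329, 453, 528, 544, 546, 545, 541, 539, 534, 528, 528, 534, 543, 542, 554, 556, 546, 501, 399, 347, 337, 327, 324, 320, 316]
30 [89, 82, 91, 109, 168, 206, 229, 309, 444, 522, 540, 538, 531, 536, 536, 548, 558, 554, 561, 562, 558, 553, 554, 548, 491, 382, 334, 325, 342, 342, 330, 338]
50 [105, 95, 90, 93, 152, 215, 243, 294, 435, 522, 542, 538, 530, 533, 539, 554, 557, 560, 560, 560, 553, 553, 553, 545, 510, 427, 369, 351, 344, 342, 350, 350]
150 [130, 125, 116, 117, 136, 176, 216, 262, 359, 483, 538, 556, 563, 567, 568, 564, 565, 559, 558, 550, 550, 559, 544, 496, 418, 392, 388, 404, 393, 392, 386, 394]
165 [240, 239, 236, 224, 221, 222, 251, 248, 331, 458, 536, 554, 553, 569, 567, 564, 565, 561, 560, 550, 558, 556, 551, 497, 388, 349, 366, 379, 393, 401, 403, 396]
180 [328, 286, 263, 247, 243, 263, 253, 252, 314, 447, 517, 544, 555, 558, 556, 555, 554, 558, 564, 555, 555, 555, 559, 530, 451, 378, 367, 361, 367, 384, 396, 397]
col [555, 565, 563, 568, 561, 558, 558, 559, 562, 559, 564, 555, 535, 460, 378, 358, 362, 352, 345, 353]
[[ 563.8 -327.5  233. ]
 [ 585.7 -197.3  233. ]
 [ 550.4 -325.2  233. ]
 [ 555.3 -335.7  233. ]]
leg tip [[ 640.8 -236.2  190. ]
 [ 572.3 -291.   190. ]]
```

{"method": "play_rows", "body": {"motion": [[[0.3, 0.06, 0, 0, -1], [0.6, 0.12, 0, 0, -1], [0.88, 0.17, 0, 0, -1], [0.88, 0.17, 0.25, 0, -1], [0.88, 0.17, 0.5, 0, -1], [0.88, 0.17, 0.5, 0, -1], [0.88, 0.17, 0.5, 0, -1]]]}}

```text
clock: 2.48
eef_pos: [599.1, -218.4, 263.7]
ee_rot: [[0.164, 0.986, -0.004], [0.986, -0.164, 0.002], [0.001, -0.005, -1.0]]
force: [-0.5, 0.4, 0.4]
opening: 0.01
grip_force: 0.0
```

{"method": "play_rows", "body": {"motion": [[[0, 0, 0.2, 0, -1], [0, 0, 0.4, 0, -1], [0, 0, 0.593, 0, -1], [0, 0, 0.593, 0, -1], [0, 0, 0.593, 0, -1], [0, 0, 0.593, 0, -1]]]}}

```text
clock: 2.98
eef_pos: [601.8, -220.1, 179.2]
ee_rot: [[0.165, 0.986, 0.004], [0.986, -0.165, -0.001], [-0.001, 0.004, -1.0]]
force: [0.0, 0.6, 0.8]
opening: 0.008
grip_force: 0.0
```

```bash
cat >> h.py <<'E'
H=np.array([566.2,-289]); X=np.array([.9863,-.165]); Y=np.array([.165,.9863])
def rel(s):
    d=s["eef_pos"][:2]-H; f=s["force"][:2]
    print("rel hinge",(d@X).round(2),(d@Y).round(2),"f",(f@X).round(2),(f@Y).round(2))
E
python3 - <<'E'
from h import *
rel(S())
E
```

```text
t 2.98 p [ 601.8 -220.1  179.2] F [0.03 0.58 0.77] M [-0.01 -0.1  -0.01] open 0.7 g 0.0
rel hinge 23.76 73.8 f -0.07 0.57
```

{"method": "play_rows", "body": {"motion": [[[-0.027, 0.036, 0, 0, -1], [-0.053, 0.072, 0, 0, -1], [-0.08, 0.107, 0, 0, -1], [-0.11, 0.14, 0, 0, -1], [-0.14, 0.173, 0, 0, -1], [-0.173, 0.207, 0, 0, -1], [-0.21, 0.235, 0, 0, -1], [-0.245, 0.26, 0, 0, -1], [-0.28, 0.28, 0, 0, -1], [-0.307, 0.297, 0, 0, -1], [-0.333, 0.313, 0, 0, -1], [-0.333, 0.313, 0, 0, -1], [-0.333, 0.313, 0, 0, -1]]]}}

```text
clock: 4.07
eef_pos: [638.6, -276.3, 176.3]
ee_rot: [[0.164, 0.986, 0.001], [0.986, -0.164, -0.0], [-0.0, 0.001, -1.0]]
force: [-0.2, -0.1, 0.0]
opening: 0.006
grip_force: 0.0
```

```bash
python3 - <<'E'
from h import *
rel(S())
im=ctrl.camera("top")[150:250,360:460]; im2=ctrl.camera("wrist")[:,:]
a=cv2.resize(im,(400,400),interpolation=cv2.INTER_CUBIC); cv2.imwrite("pics/l.png",np.hstack([a,im2[:, 200:600]])[...,::-1])
E
```

```text
t 4.07 p [ 638.6 -276.3  176.3] F [-0.19 -0.06  0.03] M [-0.13 -0.07  0.03] open 0.6 g 0.0
rel hinge 69.29 24.49 f -0.18 -0.09
```

View pics/l.png

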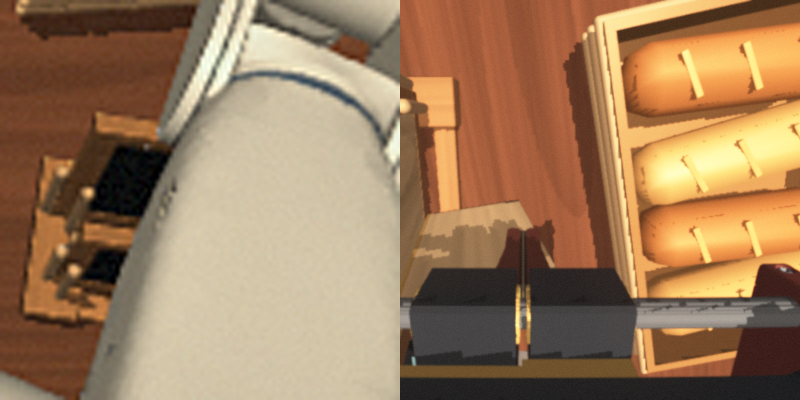

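The leg has swung out ahead of the fingers, with its face visible at (480,240) in the right half of the picture.

{"method": "play_rows", "body": {"motion": [[[-0.015, 0, 0, 0, -1], [-0.03, 0, 0, 0, -1], [-0.045, 0, 0, 0, -1], [-0.055, 0, 0, 0, -1], [-0.055, 0, 0, 0, -1], [-0.055, 0, 0, 0, -1]]]}}

```text
clock: 4.67
eef_pos: [636.9, -284.2, 176.2]
ee_rot: [[0.164, 0.986, -0.0], [0.986, -0.164, -0.0], [-0.0, -0.0, -1.0]]
force: [-0.1, -0.3, 0.9]
opening: 0.003
grip_force: 0.1
```

```bash
python3 - <<'E'
from h import *
rel(S())
E
```

```text
t 4.67 p [ 636.9 -284.2  176.2] F [-0.14 -0.32  0.91] M [-0.   -0.06 -0.02] open 0.3 g 0.1
rel hinge 68.92 16.39 f -0.09 -0.34
```

{"method": "play_rows", "body": {"motion": [[[-0.005, 0, 0, 0, -1], [-0.01, 0, 0, 0, -1], [-0.01, 0, 0, 0, -1], [-0.01, 0, 0, 0, -1]]]}}

```text
clock: 5.0
eef_pos: [636.7, -285.5, 176.2]
ee_rot: [[0.164, 0.987, -0.0], [0.987, -0.164, 0.0], [0.0, -0.0, -1.0]]
force: [0.3, 0.0, -0.0]
opening: 0.005
grip_force: 0.4
```

{"method": "play_rows", "body": {"motion": [[[-0.005, 0, 0, 0, -1], [-0.01, 0, 0, 0, -1], [-0.01, 0, 0, 0, -1], [-0.01, 0, 0, 0, -1]]]}}

```text
clock: 5.33
eef_pos: [636.5, -287.0, 176.2]
ee_rot: [[0.164, 0.986, -0.0], [0.986, -0.164, 0.0], [0.0, -0.0, -1.0]]
force: [-0.0, 1.2, 0.5]
opening: 0.006
grip_force: 0.6
```

{"method": "play_rows", "body": {"motion": [[[-0.005, 0, 0, 0, -1], [-0.01, 0, 0, 0, -1], [-0.01, 0, 0, 0, -1], [-0.01, 0, 0, 0, -1]]]}}

```text
clock: 5.67
eef_pos: [636.2, -288.5, 176.2]
ee_rot: [[0.164, 0.986, 0.0], [0.986, -0.164, -0.0], [-0.0, 0.0, -1.0]]
force: [1.1, 0.6, 0.1]
opening: 0.007
grip_force: 0.6
```

{"method": "play_rows", "body": {"motion": [[[-0.005, 0, 0, 0, -1], [-0.01, 0, 0, 0, -1], [-0.01, 0, 0, 0, -1], [-0.01, 0, 0, 0, -1]]]}}

```text
clock: 6.0
eef_pos: [636.0, -290.0, 176.2]
ee_rot: [[0.164, 0.987, -0.0], [0.987, -0.164, -0.0], [-0.0, -0.0, -1.0]]
force: [-0.2, 1.3, 0.5]
opening: 0.005
grip_force: 0.6
```

{"method": "play_rows", "body": {"motion": [[[-0.005, 0, 0, 0, -1], [-0.01, 0, 0, 0, -1], [-0.01, 0, 0, 0, -1], [-0.01, 0, 0, 0, -1]]]}}

```text
clock: 6.33
eef_pos: [635.7, -291.5, 176.2]
ee_rot: [[0.164, 0.986, 0.0], [0.986, -0.164, -0.0], [-0.0, 0.0, -1.0]]
force: [0.0, 0.6, -0.1]
opening: 0.003
grip_force: 0.6
```

{"method": "play_rows", "body": {"motion": [[[-0.005, 0, 0, 0, -1], [-0.01, 0, 0, 0, -1], [-0.01, 0, 0, 0, -1], [-0.01, 0, 0, 0, -1]]]}}

```text
clock: 6.67
eef_pos: [635.4, -293.0, 176.2]
ee_rot: [[0.164, 0.986, -0.0], [0.986, -0.164, 0.0], [0.0, -0.0, -1.0]]
force: [0.9, 1.7, 0.1]
opening: 0.006
grip_force: 0.6
```

{"method": "play_rows", "body": {"motion": [[[-0.005, 0, 0, 0, -1], [-0.01, 0, 0, 0, -1], [-0.01, 0, 0, 0, -1], [-0.01, 0, 0, 0, -1]]]}}

```text
clock: 7.0
eef_pos: [635.2, -294.5, 176.2]
ee_rot: [[0.164, 0.986, -0.0], [0.986, -0.164, -0.0], [-0.0, -0.0, -1.0]]
force: [-0.3, 0.4, 0.3]
opening: 0.005
grip_force: 0.6
```

{"method": "play_rows", "body": {"motion": [[[-0.005, 0, 0, 0, -1], [-0.01, 0, 0, 0, -1], [-0.01, 0, 0, 0, -1], [-0.01, 0, 0, 0, -1]]]}}

```text
clock: 7.33
eef_pos: [634.9, -295.9, 176.2]
ee_rot: [[0.164, 0.986, -0.0], [0.986, -0.164, 0.0], [0.0, -0.0, -1.0]]
force: [-0.5, 1.5, -0.1]
opening: 0.001
grip_force: 0.6
```

{"method": "play_rows", "body": {"motion": [[[-0.005, 0, 0, 0, -1], [-0.01, 0, 0, 0, -1], [-0.01, 0, 0, 0, -1], [-0.01, 0, 0, 0, -1]]]}}

```text
clock: 7.67
eef_pos: [634.7, -297.4, 176.2]
ee_rot: [[0.164, 0.986, -0.0], [0.986, -0.164, 0.0], [-0.0, -0.0, -1.0]]
force: [0.2, 2.2, -0.3]
opening: 0.011
grip_force: 0.6
```

{"method": "play_rows", "body": {"motion": [[[-0.005, 0, 0, 0, -1], [-0.01, 0, 0, 0, -1], [-0.01, 0, 0, 0, -1], [-0.01, 0, 0, 0, -1]]]}}

```text
clock: 8.0
eef_pos: [634.5, -298.9, 176.2]
ee_rot: [[0.164, 0.987, 0.0], [0.987, -0.164, -0.0], [-0.0, 0.0, -1.0]]
force: [-0.0, 1.6, 0.8]
opening: 0.003
grip_force: 0.6
```

{"method": "play_rows", "body": {"motion": [[[-0.005, 0, 0, 0, -1], [-0.01, 0, 0, 0, -1], [-0.01, 0, 0, 0, -1], [-0.01, 0, 0, 0, -1]]]}}

```text
clock: 8.33
eef_pos: [634.3, -300.1, 176.2]
ee_rot: [[0.164, 0.986, -0.0], [0.986, -0.164, 0.0], [0.0, -0.0, -1.0]]
force: [0.5, 2.4, 0.3]
opening: 0.007
grip_force: 1.3
```

{"method": "play_rows", "body": {"motion": [[[-0.005, 0, 0, 0, -1], [-0.008, 0, 0, 0, -1], [-0.008, 0, 0, 0, -1], [-0.008, 0, 0, 0, -1]]]}}

```text
clock: 8.67
eef_pos: [634.1, -301.3, 176.2]
ee_rot: [[0.164, 0.987, -0.0], [0.987, -0.164, 0.0], [0.0, -0.0, -1.0]]
force: [-0.3, 4.9, 0.0]
opening: 0.004
grip_force: 2.1
```

{"method": "play_rows", "body": {"motion": [[[-0.003, 0, 0, 0, -1], [-0.003, 0, 0, 0, -1], [-0.003, 0, 0, 0, -1]]]}}

```text
clock: 8.92
eef_pos: [634.0, -301.8, 176.2]
ee_rot: [[0.164, 0.987, 0.0], [0.987, -0.164, 0.0], [0.0, 0.0, -1.0]]
force: [0.7, 5.5, 0.1]
opening: 0.004
grip_force: 2.2
```

```bash
python3 - <<'E'
from h import *
rel(S())
E
```

```text
t 8.92 p [ 634.  -301.8  176.2] F [0.72 5.46 0.08] M [ 0.7  -0.04 -0.06] open 0.3 g 2.2
rel hinge 69.02 -1.46 f -0.19 5.5
```

{"method": "play_rows", "body": {"motion": [[[-0.004, 0, 0, 0, -1], [-0.004, 0, 0, 0, -1], [-0.004, 0, 0, 0, -1], [-0.004, 0, 0, 0, -1], [-0.004, 0, 0, 0, -1], [-0.004, 0, 0, 0, -1]]]}}

```text
clock: 9.42
eef_pos: [633.9, -302.5, 176.3]
ee_rot: [[0.164, 0.987, 0.0], [0.987, -0.164, -0.0], [-0.0, 0.0, -1.0]]
force: [-0.7, 5.3, 0.5]
opening: 0.01
grip_force: 2.2
```

{"method": "play_rows", "body": {"motion": [[[-0.005, 0, 0, 0, -1], [-0.005, 0, 0, 0, -1], [-0.005, 0, 0, 0, -1]]]}}

```text
clock: 9.67
eef_pos: [633.9, -303.2, 176.3]
ee_rot: [[0.164, 0.987, 0.0], [0.987, -0.164, 0.0], [0.0, 0.0, -1.0]]
force: [-0.1, 5.9, 1.2]
opening: 0.004
grip_force: 2.5
```

{"method": "play_rows", "body": {"motion": [[[-0.003, 0, 0, 0, -1], [-0.003, 0, 0, 0, -1], [-0.003, 0, 0, 0, -1]]]}}

```text
clock: 9.92
eef_pos: [633.8, -303.4, 176.3]
ee_rot: [[0.164, 0.987, 0.0], [0.987, -0.164, 0.0], [0.0, 0.0, -1.0]]
force: [0.8, 6.6, 0.6]
opening: 0.007
grip_force: 2.8
```

{"method": "play_rows", "body": {"motion": [[[-0.002, 0, 0, 0, -1], [-0.002, 0, 0, 0, -1], [-0.002, 0, 0, 0, -1], [-0.002, 0, 0, 0, -1], [-0.002, 0, 0, 0, -1]]]}}

```text
clock: 10.33
eef_pos: [633.8, -303.6, 176.3]
ee_rot: [[0.164, 0.987, 0.0], [0.987, -0.164, 0.001], [0.001, 0.0, -1.0]]
force: [-0.6, 6.4, 1.3]
opening: 0.004
grip_force: 3.1
```

{"method": "play_rows", "body": {"motion": [[[0.02, 0, 0, 0, -1], [0.05, 0, 0, 0, -1], [0.1, 0, 0, 0, -1], [0.1, 0, -0.2, 0, -1], [0.1, 0, -0.5, 0, -1], [0.1, 0, -0.8, 0, -1], [0.1, 0, -1, 0, 0], [0.1, 0, -1, 0, 1], [0.1, 0, -1, 0, 1]]]}}

```text
clock: 11.08
eef_pos: [637.3, -289.9, 329.6]
ee_rot: [[0.164, 0.986, 0.006], [0.987, -0.164, -0.003], [-0.003, 0.006, -1.0]]
force: [-0.2, 0.6, -1.2]
opening: 0.198
grip_force: 0.0
```

{"method": "play_rows", "body": {"motion": [[[-0.15, -0.16, 0, 0, 1], [-0.3, -0.33, 0, 0, 1], [-0.45, -0.49, 0, 0, 1], [-0.45, -0.49, 0, 0, 1], [-0.45, -0.49, 0, 0, 1], [-0.45, -0.49, 0, 0, 1], [-0.45, -0.49, 0, 0, 1]]]}}

```text
clock: 11.67
eef_pos: [553.2, -343.2, 325.4]
ee_rot: [[0.163, 0.987, -0.001], [0.987, -0.163, 0.001], [0.0, -0.001, -1.0]]
force: [0.7, -0.7, -0.5]
opening: 0.721
grip_force: 0.0
```

```bash
python3 - <<'E'
from h import *
s=S(); np.save("w2.npy",np.vstack([s["ee_rot"],s["eef_pos"]])); c=cam("wrist",s)
im=ctrl.camera("wrist"); cv2.imwrite("pics/w2.png",im[...,::-1])
g=im.astype(float).sum(2)
for r in (8,25,40,140,160,175): print(r,g[r,304:345].astype(int).tolist())
print("col",g[175:215,322].astype(int).tolist())
E
```

```text
t 11.67 p [ 553.2 -343.2  325.4] F [ 0.65 -0.72 -0.51] M [-0.03 -0.07 -0.05] open 63.5 g 0.0
8 [222, 223, 222, 226, 222, 223, 204, 210, 202, 224, 241, 287, 412, 494, 538, 546, 547, 545, 551, 548, 551, 548, 549, 555, 554, 556, 556, 553, 563, 564, 517, 430, 353, 339, 334, 337, 338, 334, 342, 341, 331]
25 [224, 206, 185, 154, 115, 76, 68, 106, 148, 202, 230, 278, 410, 495, 543, 544, 554, 537, 553, 547, 561, 563, 570, 565, 562, 560, 565, 556, 557, 543, 487, 397, 352, 353, 353, 346, 343, 329, 328, 332, 337]
40 [99, 85, 97, 83, 82, 94, 95, 112, 141, 211, 233, 283, 405, 493, 534, 552, 554, 549, 543, 549, 546, 561, 571, 562, 563, 561, 558, 552, 555, 529, 467, 392, 351, 355, 362, 345, 350, 345, 341, 330, 339]
140 [134, 130, 133, 136, 116, 125, 136, 130, 145, 203, 223, 251, 327, 462, 533, 562, 565, 562, 575, 568, 564, 564, 569, 565, 564, 561, 558, 554, 566, 635, 696, 719, 728, 729, 732, 735, 737, 738, 739, 742, 744]
160 [242, 222, 224, 167, 138, 126, 126, 132, 140, 187, 231, 261, 323, 473, 535, 558, 566, 569, 571, 573, 565, 570, 568, 565, 568, 560, 556, 547, 504, 381, 267, 255, 250, 242, 253, 251, 252, 244, 235, 238, 220]
175 [271, 254, 244, 245, 245, 248, 252, 238, 246, 253, 251, 259, 322, 465, 533, 553, 566, 566, 571, 575, 564, 567, 567, 563, 558, 564, 558, 553, 501, 407, 358, 382, 372, 384, 376, 350, 355, 336, 317, 317, 313]
col [571, 574, 573, 572, 572, 565, 572, 567, 565, 564, 572, 572, 569, 566, 566, 571, 572, 571, 564, 564, 571, 569, 564, 541, 457, 370, 351, 359, 353, 358, 351, 348, 351, 344, 338, 342, 341, 337, 329, 324]
```

View pics/w2.png

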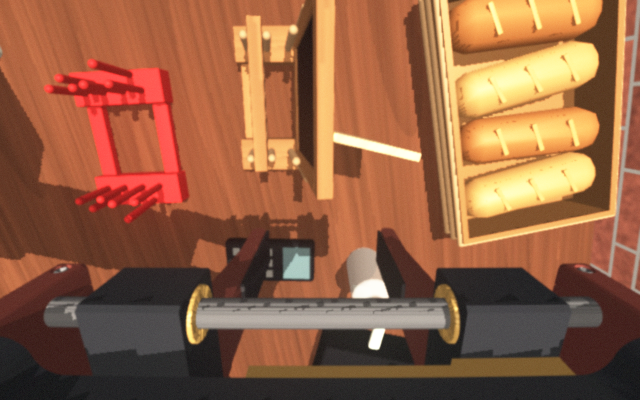

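The leg now stands out past square, from (333,137) to (420,157). The sign's top strip sits at columns 316–334 and its near end is at row 199.

```bash
python3 - <<'E'
from h import *
w=np.load("w2.npy"); s=dict(ee_rot=w[:3],eef_pos=w[3]); c=cam("wrist",s)
b=onz(c,[(335,8),(332.6,175)],231.9); f=onz(c,[(316,8),(316.6,175)],234.3)
for q in (b,f):
    d=q[0]-q[1]; print(q.round(1),np.degrees(np.arctan2(-d[0],d[1])))
e=onz(c,[(324.5,199)],233); 
yaw=np.radians(-9.5); Xs=np.array([np.cos(yaw),np.sin(yaw)]);Ys=np.array([-Xs[1],Xs[0]])
xm=np.mean([q[:,:2]@Xs for q in (b,f)]); m=xm*Xs+(e[0,:2]@Ys+85)*Ys
print("sign top mid",m.round(1), [ (q[:,:2]@Xs).round(1) for q in (b,f)])
L=onz(c,[(420,157)],186)[0,:2]; h=m+6.6*Xs-35*Ys; v=L-h; print("leg angle",np.arctan2(v@Xs,v@Ys), np.hypot(*v))
print(dev([m[0],m[1],260],80.5))
E
```

```text
[[ 585.9 -198.3  231.9]
 [ 565.3 -318.7  231.9]] -9.680735707581311
[[ 572.4 -196.8  234.3]
 [ 552.4 -316.1  234.3]] -9.488546313913686
sign top mid [ 569.6 -253.9] [array([610.6, 610.2]), array([597., 597.])]
leg angle 1.8131360952325628 88.4627172753886
(array([0.6042, 0.0105, 0.4369]), np.float64(80.63739139269093), np.float64(0.0015265710298992177))
```

{"method": "play_rows", "body": {"motion": [[[0.2, 0, 0, 0, 1], [0.4, 0, 0, 0, 1], [0.605, -0.009, 0, 0, 1], [0.605, -0.009, 0, 0, 1], [0.605, -0.009, 0.1, 0, 1], [0.605, -0.009, 0.3, 0, 1], [0.605, -0.009, 0.5, 0, 1], [0.605, -0.009, 0.65, 0, 1], [0.605, -0.009, 0.756, 0, 1], [0.605, -0.009, 0.756, 0, 1], [0.605, -0.009, 0.756, 0, 1]]]}}

```text
clock: 12.63
eef_pos: [566.2, -253.6, 212.0]
ee_rot: [[0.163, 0.987, -0.002], [0.987, -0.163, 0.001], [0.0, -0.002, -1.0]]
force: [0.5, -0.3, 0.2]
opening: 1.0
grip_force: 0.0
```

```bash
python3 - <<'E'
from h import *
s=S(); print(dev([566.6,-253.4,212],80.5,s))
E
```

```text
t 12.63 p [ 566.2 -253.6  212. ] F [ 0.48 -0.28  0.21] M [ 0.   -0.1  -0.02] open 88.0 g 0.0
(array([0.0018, 0.0023, 0.0003]), np.float64(80.62464993315363), np.float64(0.0013849992572626017))
```

Close gently to find the contact and centring.

{"method": "play_rows", "body": {"motion": [[[0, 0, 0, 0, 0], [0, 0, 0, 0, -0.3], [0, 0, 0, 0, -0.5], [0, 0, 0, 0, -0.7], [0, 0, 0, 0, -0.8], [0, 0, 0, 0, -0.9], [0, 0, 0, 0, -1], [0, 0, 0, 0, -1], [0, 0, 0, 0, -1], [0, 0, 0, 0, -1], [0, 0, 0, 0, -1], [0, 0, 0, 0, -1]]], "newtons": 6}}

```text
clock: 13.63
eef_pos: [566.0, -254.0, 212.8]
ee_rot: [[0.164, 0.987, -0.0], [0.987, -0.164, 0.0], [0.0, -0.0, -1.0]]
force: [-0.1, 0.1, 1.3]
opening: 0.222
grip_force: 5.9
```

```bash
python3 - <<'E'
from h import *
s=S(); print(s["force"][:2]@X, s["force"][:2]@Y)
E
```

```text
t 13.63 p [ 566.  -254.   212.8] F [-0.15  0.06  1.32] M [0.03 0.12 0.01] open 19.6 g 5.9
-0.1559806678839544 0.03853227684819475
```

{"method": "play_rows", "body": {"motion": [[[0, 0, 0, 0, -1], [0, 0, 0, 0, -1], [0, 0, 0, 0, -1], [0, 0.0047, -0.0267, 0, -1], [0, 0.0094, -0.0533, 0, -1], [0, 0.014, -0.08, 0, -1], [0, 0.014, -0.08, 0, -1]]], "newtons": 20}}

```text
clock: 14.22
eef_pos: [567.7, -254.1, 224.7]
ee_rot: [[0.164, 0.986, -0.001], [0.986, -0.164, 0.001], [0.001, -0.001, -1.0]]
force: [-3.2, 1.4, -5.8]
opening: 0.218
grip_force: 19.4
```

```bash
python3 - <<'E'
from h import *
s=S(); print(s["force"][:2]@X, s["force"][:2]@Y)
E
```

```text
t 14.22 p [ 567.7 -254.1  224.7] F [-3.22  1.37 -5.76] M [ 0.33  1.06 -0.07] open 19.2 g 19.4
-3.404132195945701 0.8209685584943811
```

{"method": "play_rows", "body": {"motion": [[[0, 0.0088, -0.05, 0, -1], [0, 0.0176, -0.1, 0, -1], [0, 0.0264, -0.15, 0, -1], [0, 0.0352, -0.2, 0, -1], [0, 0.044, -0.25, 0, -1], [0, 0.053, -0.3, 0, -1], [0, 0.053, -0.3, 0, -1]]]}}

```text
clock: 14.8
eef_pos: [577.1, -256.1, 272.2]
ee_rot: [[0.164, 0.987, 0.003], [0.987, -0.164, -0.001], [-0.001, 0.003, -1.0]]
force: [-3.9, 1.6, -2.2]
opening: 0.218
grip_force: 20.2
```

```bash
python3 - <<'E'
from h import *
s=S(); print(s["force"][:2]@X, s["force"][:2]@Y)
E
```

```text
t 14.8 p [ 577.1 -256.1  272.2] F [-3.92  1.64 -2.21] M [ 0.36  1.28 -0.07] open 19.2 g 20.2
-4.141908647430847 0.9720823824957509
```

{"method": "play_rows", "body": {"motion": [[[0, -0.01, 0, 0, -1], [0, -0.01, 0, 0, -1], [0, -0.01, 0, 0, -1]]]}}

```text
clock: 15.05
eef_pos: [574.7, -255.5, 270.1]
ee_rot: [[0.164, 0.987, 0.001], [0.987, -0.164, -0.0], [-0.0, 0.001, -1.0]]
force: [-2.6, 0.4, -4.8]
opening: 0.214
grip_force: 19.4
```

```bash
python3 - <<'E'
from h import *
s=S(); print(s["force"][:2]@X, s["force"][:2]@Y)
a=ctrl.camera("side")[100:220,260:400]; cv2.imwrite("pics/s1.png",cv2.resize(a,None,fx=5,fy=5,interpolation=cv2.INTER_CUBIC)[...,::-1])
E
```

```text
t 15.05 p [ 574.7 -255.5  270.1] F [-2.56  0.45 -4.84] M [ 0.26  1.01 -0.07] open 18.8 g 19.4
-2.5960558013196335 0.020329758319984813
```

View pics/s1.png

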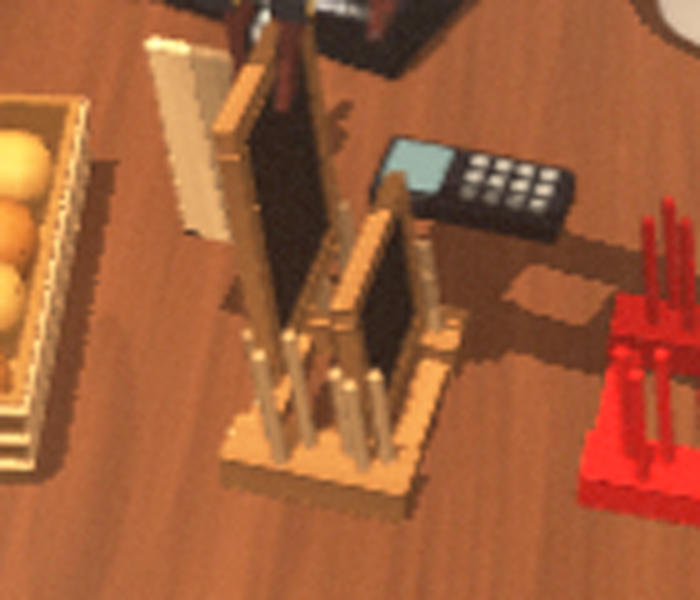

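The sign is rising out of the slot in the grip. Its bottom is still between the dowels, and the leg is out.

{"method": "play_rows", "body": {"motion": [[[0, 0.0088, -0.05, 0, -1], [0, 0.0176, -0.1, 0, -1], [0, 0.0264, -0.15, 0, -1], [0, 0.0352, -0.2, 0, -1], [0, 0.044, -0.25, 0, -1], [0, 0.044, -0.25, 0, -1]]]}}

```text
clock: 15.6
eef_pos: [583.9, -257.4, 310.4]
ee_rot: [[0.164, 0.986, 0.008], [0.987, -0.164, -0.003], [-0.001, 0.008, -1.0]]
force: [7.0, -1.3, -6.6]
opening: 0.172
grip_force: 19.8
```

```bash
python3 - <<'E'
from h import *
s=S(); print(s["force"][:2]@X, s["force"][:2]@Y)
E
```

```text
t 15.6 p [ 583.9 -257.4  310.4] F [ 7.05 -1.26 -6.62] M [-0.26 -1.55  0.05] open 15.1 g 19.8
7.159705304831189 -0.08459065830002219
```

{"method": "play_rows", "body": {"motion": [[[0, 0, -0.07, 0, -1], [0, 0, -0.14, 0, -1], [0, 0, -0.21, 0, -1], [0, 0, -0.28, 0, -1], [0, 0, -0.28, 0, -1], [0, 0, -0.28, 0, -1], [0, 0, -0.28, 0, -1]]]}}

```text
clock: 16.18
eef_pos: [580.8, -256.4, 349.1]
ee_rot: [[0.164, 0.987, -0.0], [0.987, -0.164, 0.0], [0.0, -0.0, -1.0]]
force: [-0.9, -0.0, -7.3]
opening: 0.158
grip_force: 20.0
```

```bash
python3 - <<'E'
from h import *
s=S(); print(s["force"][:2]@X, s["force"][:2]@Y, s["joints"].round(0))
w=ctrl.camera("wrist"); a=ctrl.camera("side")[40:240,240:400]
cv2.imwrite("pics/s2.png",np.hstack([cv2.resize(a,(320,400),interpolation=cv2.INTER_CUBIC),w[:,140:600]])[...,::-1])
np.save("w3.npy",np.vstack([s["ee_rot"],s["eef_pos"]]));cv2.imwrite("pics/w3.png",w[...,::-1])
E
```

```text
t 16.18 p [ 580.8 -256.4  349.1] F [-0.94 -0.01 -7.34] M [ 0.01 -0.02  0.09] open 13.9 g 20.0
-0.9300615853224805 -0.16245017103458667 [-25.  19.  86.   0.  75. -15.]
```

View pics/s2.png

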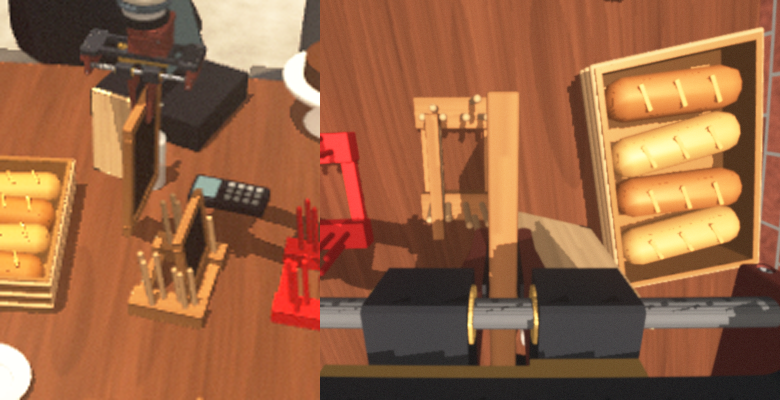

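The sign hangs free and upright in the grip, with the leg out. In the wrist view its top strip is at columns 307–338, parallel to the tool.

```bash
python3 - <<'E'
from h import *
s=ctrl.get_state(); print(dev([471,235,365],94.8,s))
w=np.load("w3.npy"); c=cam("wrist",dict(ee_rot=w[:3],eef_pos=w[3]))
g=cv2.imread("pics/w3.png").astype(float).sum(2)
for r in (100,150,200): print(r,g[r,300:346].astype(int).tolist())
print(g[84:102,322].astype(int).tolist())
# end position along tool x for top at various heights above TCP
for h in (15,20,25):
    p=onz(c,[(322,92)],w[3,2]+h)[0]-w[3]; q=onz(c,[(307,150),(338,150)],w[3,2]+h); print(h,(w[:3].T@p).round(1),np.linalg.norm(q[0]-q[1]).round(2))
E
```

```text
(array([ 3.1118, -1.2575, -0.1069]), np.float64(80.57618492883357), np.float64(-0.15804238967962697))
100 [516, 493, 500, 515, 512, 498, 434, 409, 460, 499, 520, 517, 519, 524, 516, 521, 520, 516, 512, 513, 515, 505, 511, 505, 505, 513, 512, 513, 519, 523, 525, 523, 530, 533, 536, 535, 531, 514, 465, 379, 347, 342, 339, 326, 329, 330]
150 [194, 198, 202, 227, 284, 327, 331, 358, 413, 482, 509, 515, 514, 518, 511, 507, 514, 511, 515, 515, 507, 505, 509, 495, 498, 500, 511, 512, 512, 527, 521, 527, 535, 534, 535, 535, 519, 477, 385, 326, 308, 307, 325, 320, 341, 351]
200 [310, 308, 313, 304, 307, 311, 313, 320, 369, 444, 483, 504, 512, 503, 506, 508, 498, 504, 508, 514, 519, 517, 531, 528, 529, 533, 530, 535, 532, 530, 523, 522, 525, 521, 534, 522, 491, 439, 362, 327, 344, 347, 359, 328, 325, 308]
[320, 331, 332, 329, 326, 323, 327, 378, 457, 489, 499, 514, 509, 505, 503, 509, 511, 505]
15 [ 84.5  -0.3 -15. ] 13.77
20 [ 84.2  -0.3 -20. ] 13.25
25 [ 83.9  -0.3 -25. ] 12.73
```

{"method": "play_rows", "body": {"motion": [[[0.08, -0.03, -0.1, 0, -1], [0.25, -0.1, -0.1, 0, -1], [0.42, -0.17, -0.1, 0, -1], [0.6, -0.24, -0.1, 0, -1], [0.78, -0.315, -0.1, 0, -1]]], "newtons": 25}}

```text
clock: 16.7
eef_pos: [553.0, -131.8, 364.7]
ee_rot: [[0.164, 0.986, 0.0], [0.986, -0.164, 0.0], [0.0, -0.0, -1.0]]
force: [0.8, 0.8, -6.5]
opening: 0.156
grip_force: 25.0
```

{"method": "play_rows", "body": {"motion": [[[0.2, -0.08, 0, 0, -1], [0.4, -0.16, 0, 0, -1], [0.6, -0.24, 0, 0, -1], [0.78, -0.315, 0, 0, -1]]]}}

```text
clock: 17.03
eef_pos: [525.2, -8.0, 364.9]
ee_rot: [[0.164, 0.987, 0.0], [0.987, -0.164, 0.001], [0.001, 0.0, -1.0]]
force: [0.7, 0.0, -6.6]
opening: 0.162
grip_force: 25.0
```

{"method": "play_rows", "body": {"motion": [[[0.2, -0.08, 0, 0, -1], [0.4, -0.16, 0, 0, -1], [0.6, -0.24, 0, 0, -1], [0.78, -0.315, 0, 0, -1]]]}}

```text
clock: 17.37
eef_pos: [497.6, 115.1, 365.0]
ee_rot: [[0.163, 0.987, 0.0], [0.987, -0.163, 0.001], [0.001, 0.0, -1.0]]
force: [1.4, 0.8, -7.2]
opening: 0.157
grip_force: 25.0
```

{"method": "play_rows", "body": {"motion": [[[0.2, -0.08, 0, -0.05, -1], [0.38, -0.15, 0, -0.1, -1], [0.55, -0.22, 0, -0.158, -1], [0.7, -0.28, 0, -0.158, -1], [0.77, -0.312, 0, -0.158, -1], [0.77, -0.312, 0, -0.158, -1], [0.77, -0.312, 0, -0.158, -1], [0.77, -0.312, 0, -0.158, -1]]]}}

```text
clock: 18.03
eef_pos: [471.4, 233.9, 364.4]
ee_rot: [[-0.083, 0.997, 0.0], [0.997, 0.083, -0.001], [-0.001, -0.0, -1.0]]
force: [-0.2, -1.1, -7.5]
opening: 0.156
grip_force: 25.0
```

```bash
python3 - <<'E'
from h import *
s=S(); np.save("w4.npy",np.vstack([s["ee_rot"],s["eef_pos"]])); print(s["joints"].round(0),dev([471,235,365],94.8,s))
im=ctrl.camera("wrist"); cv2.imwrite("pics/w4.png",im[...,::-1])
E
```

```text
t 18.03 p [471.4 233.9 364.4] F [-0.24 -1.05 -7.49] M [-0.07 -0.06  0.  ] open 13.7 g 25.0
[25.  8. 98. -0. 74. 20.] (array([ 0.0078, -0.0018, -0.0037]), np.float64(94.77679876100888), np.float64(-0.0002577915443457831))
```

View pics/w4.png

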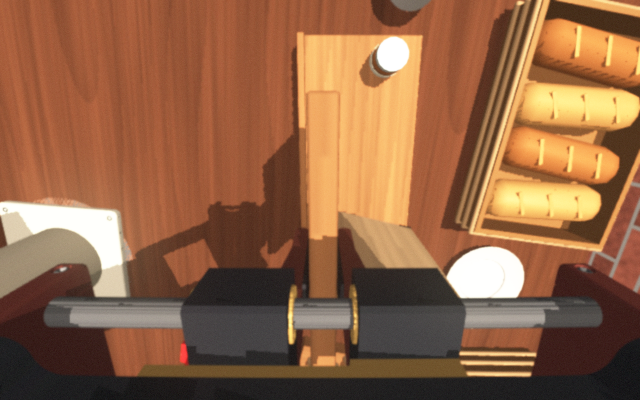

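The riser's +y end is at row 35 (columns 298–421), the lip at columns 298–305 and the back edge from (421,36) to (408,225). The jar is at (390,57), and the sign strip at columns 307–339.

```bash
python3 - <<'E'
from h import *
g=cv2.imread("pics/w4.png").astype(float).sum(2)
for r in (45,60,75,90,130,160,190,215): print(r,g[r,292:312].astype(int).tolist(), "|",g[r,404:426].astype(int).tolist())
for q in (330,345,360,410): print("c",q,g[26:46,q].astype(int).tolist())
E
```

```text
45 [310, 312, 302, 289, 313, 441, 515, 535, 536, 537, 533, 485, 457, 493, 522, 539, 554, 564, 559, 559] | [765, 765, 756, 663, 578, 564, 560, 562, 560, 574, 566, 556, 542, 545, 550, 554, 537, 461, 344, 303, 301, 304]
60 [201, 185, 187, 177, 256, 424, 516, 535, 536, 539, 542, 528, 492, 522, 541, 553, 559, 562, 561, 558] | [765, 765, 761, 686, 573, 553, 554, 556, 565, 561, 554, 543, 542, 548, 557, 544, 480, 351, 298, 329, 334, 344]
75 [237, 202, 181, 186, 210, 322, 487, 537, 539, 546, 539, 528, 470, 504, 546, 558, 559, 554, 558, 559] | [561, 569, 556, 554, 559, 556, 555, 555, 561, 550, 533, 538, 539, 547, 517, 423, 342, 337, 333, 344, 340, 342]
90 [241, 200, 188, 178, 179, 270, 450, 522, 541, 551, 552, 539, 481, 515, 545, 544, 547, 524, 516, 517] | [555, 562, 557, 561, 557, 552, 551, 552, 543, 534, 539, 542, 545, 501, 402, 339, 341, 342, 344, 342, 341, 321]
130 [301, 237, 204, 194, 190, 193, 216, 289, 331, 340, 347, 338, 336, 344, 409, 421, 435, 477, 501, 511] | [556, 558, 544, 534, 526, 527, 520, 526, 538, 546, 514, 396, 351, 336, 332, 332, 329, 330, 317, 323, 316, 316]
160 [193, 201,
[... 367 characters left out ...]
334, 326, 331, 318, 309, 318, 323, 316, 316, 306, 284]
215 [180, 182, 177, 186, 180, 187, 176, 170, 210, 267, 301, 312, 310, 300, 276, 292, 337, 413, 458, 490] | [536, 528, 515, 483, 376, 330, 316, 323, 315, 321, 319, 321, 327, 316, 323, 313, 307, 295, 304, 308, 327, 322]
c 330 [289, 285, 297, 290, 298, 292, 301, 304, 366, 481, 531, 547, 547, 549, 543, 549, 547, 549, 553, 551]
c 345 [308, 296, 302, 302, 298, 305, 303, 309, 347, 444, 497, 514, 506, 507, 513, 514, 513, 510, 518, 505]
c 360 [314, 312, 304, 305, 310, 301, 307, 308, 351, 438, 500, 511, 509, 515, 519, 520, 519, 529, 532, 527]
c 410 [305, 311, 312, 313, 316, 315, 317, 321, 370, 467, 534, 559, 565, 560, 558, 561, 555, 558, 555, 560]
```

```bash
python3 - <<'E'
from h import *
w=np.load("w4.npy"); c=cam("wrist",dict(ee_rot=w[:3],eef_pos=w[3]))
lip=onz(c,[(296.6,45),(296.8,60),(297.4,75),(297.7,90),(298.8,130),(299.3,160),(299.9,190),(300.6,215)],54)
bk=onz(c,[(421.2,45),(420.2,60),(419,75),(417.7,90),(414.8,130),(412,160),(409.8,190),(407.8,215)],40)
inn=onz(c,[(304,45),(304,60),(304.1,75),(304.2,90)],54)
out={}
for n,q in (("lip",lip),("bk",bk),("inn",inn)):
    a,b=np.polyfit(q[:,1],q[:,0],1); out[n]=(a,b); print(n,"yaw",np.degrees(np.arctan(-a)).round(2),"x at y=235",a*235+b, "res",np.abs(a*q[:,1]+b-q[:,0]).max().round(2))
yaw=np.radians(4.8); Xr=np.array([np.cos(yaw),np.sin(yaw)]); Yr=np.array([-Xr[1],Xr[0]])
u=(lip[:,:2]@Xr).mean(); v=(bk[:,:2]@Xr).mean(); i=(inn[:,:2]@Xr).mean(); print("u lip outer",u,"back",v,"inner",i,"depth",v-u)
e=onz(c,[(330,34.7),(345,34.7),(360,34.7),(410,34.7)],40)[:,:2]@Yr; print("end",e, "mid",e.mean()-180)
t=w[3,:2]; print("tcp u,v",t@Xr,t@Yr)
p=onz(c,[(390,45)],100)[0,:2]; print("jar v approx",p@Yr)
ct=cam("top"); r=onz(ct,[(193,190),(302,180)],40)[:,:2]; print("top cam ends v",r@Yr,"u",r@Xr)
E
```

```text
lip yaw 4.89 x at y=235 434.72597419908953 res 0.32
bk yaw 4.92 x at y=235 614.5598010500764 res 0.37
inn yaw 4.13 x at y=235 442.8719544062334 res 0.06
u lip outer 452.77830105152543 back 631.9277966892439 inner 462.5368967285806 depth 179.14949563771847
end [375.99357    376.00614872 376.0403779  376.31207085] mid 196.08804186679913
tcp u,v 489.2841773427715 193.59682638461834
jar v approx 350.93164849489534
top cam ends v [375.28439246  16.8467241 ] u [625.41133969 625.40218992]
```

{"method": "play_rows", "body": {"motion": [[[0.01, -0.05, 0.1, 0, -1], [0.021, -0.102, 0.2, 0, -1], [0.021, -0.102, 0.3, 0, -1], [0.021, -0.102, 0.4, 0, -1], [0.021, -0.102, 0.5, 0, -1], [0.021, -0.102, 0.6, 0, -1], [0.021, -0.102, 0.7, 0, -1], [0.021, -0.102, 0.76, 0, -1], [0.021, -0.102, 0.796, 0, -1], [0.021, -0.102, 0.796, 0, -1], [0.021, -0.102, 0.796, 0, -1]]]}}

```text
clock: 19.0
eef_pos: [456.3, 236.2, 245.3]
ee_rot: [[-0.083, 0.997, 0.0], [0.997, 0.083, 0.0], [0.0, 0.0, -1.0]]
force: [0.3, -0.4, -7.0]
opening: 0.157
grip_force: 25.0
```

```bash
cat >> h.py <<'E'
def ruv(s):
    y=np.radians(4.9); Xr=np.array([np.cos(y),np.sin(y)]); Yr=np.array([-Xr[1],Xr[0]])
    c0=462.7*np.array([np.cos(np.radians(4.8)),np.sin(np.radians(4.8))])+196.1*np.array([-np.sin(np.radians(4.8)),np.cos(np.radians(4.8))])
    d=s["eef_pos"][:2]-c0; f=s["force"]; print("from lip",(d@Xr).round(1),"from mid",(d@Yr).round(1),"f",(f[:2]@Xr).round(2),(f[:2]@Yr).round(2))
E
python3 - <<'E'
from h import *
s=S(); ruv(s); np.save("w5.npy",np.vstack([s["ee_rot"],s["eef_pos"]]))
cv2.imwrite("pics/w5.png",ctrl.camera("wrist")[...,::-1]); cv2.imwrite("pics/sd5.png",ctrl.camera("side")[...,::-1])
E
```

```text
t 19.0 p [456.3 236.2 245.3] F [ 0.32 -0.42 -6.98] M [ 0.05 -0.09  0.05] open 13.8 g 25.0
from lip 11.8 from mid 1.1 f 0.28 -0.45
```

{"method": "play_rows", "body": {"motion": [[[0, 0, 0.013, 0, -1], [0, 0, 0.026, 0, -1], [0, 0, 0.04, 0, -1], [0, 0, 0.04, 0, -1]]]}}

```text
clock: 19.43
eef_pos: [455.7, 236.4, 238.6]
ee_rot: [[-0.084, 0.996, -0.0], [0.996, 0.084, -0.0], [-0.0, -0.0, -1.0]]
force: [-0.3, 0.3, -7.2]
opening: 0.161
grip_force: 25.0
```

{"method": "play_rows", "body": {"motion": [[[0, 0, 0.01, 0, -1], [0, 0, 0.02, 0, -1], [0, 0, 0.02, 0, -1]]]}}

```text
clock: 19.68
eef_pos: [455.8, 236.4, 235.6]
ee_rot: [[-0.084, 0.996, -0.0], [0.996, 0.084, -0.0], [-0.0, -0.0, -1.0]]
force: [-0.3, -0.4, -7.7]
opening: 0.161
grip_force: 25.0
```

{"method": "play_rows", "body": {"motion": [[[0, 0, 0.01, 0, -1], [0, 0, 0.02, 0, -1], [0, 0, 0.02, 0, -1]]]}}

```text
clock: 19.93
eef_pos: [455.7, 236.4, 232.6]
ee_rot: [[-0.084, 0.996, -0.0], [0.996, 0.084, -0.0], [-0.0, -0.0, -1.0]]
force: [0.8, -0.1, -7.7]
opening: 0.158
grip_force: 25.0
```

{"method": "play_rows", "body": {"motion": [[[0, 0, 0.01, 0, -1], [0, 0, 0.013, 0, -1], [0, 0, 0.013, 0, -1]]]}}

```text
clock: 20.18
eef_pos: [455.8, 236.4, 230.8]
ee_rot: [[-0.084, 0.996, -0.0], [0.996, 0.084, -0.0], [-0.0, -0.0, -1.0]]
force: [-0.1, -0.9, -7.2]
opening: 0.158
grip_force: 25.0
```

{"method": "play_rows", "body": {"motion": [[[0, 0, 0.01, 0, -1], [0, 0, 0.013, 0, -1], [0, 0, 0.013, 0, -1]]]}}

```text
clock: 20.43
eef_pos: [455.8, 236.4, 228.9]
ee_rot: [[-0.084, 0.997, -0.0], [0.997, 0.084, -0.0], [-0.0, -0.0, -1.0]]
force: [-0.1, -0.7, -6.5]
opening: 0.159
grip_force: 25.0
```

{"method": "play_rows", "body": {"motion": [[[0, 0, 0.005, 0, -1], [0, 0, 0.01, 0, -1], [0, 0, 0.01, 0, -1]]]}}

```text
clock: 20.68
eef_pos: [456.0, 236.5, 227.7]
ee_rot: [[-0.084, 0.997, 0.0], [0.997, 0.084, 0.0], [0.0, 0.0, -1.0]]
force: [-0.4, 0.0, -3.9]
opening: 0.156
grip_force: 25.0
```

{"method": "play_rows", "body": {"motion": [[[0, 0, 0.005, 0, -1], [0, 0, 0.008, 0, -1], [0, 0, 0.008, 0, -1]]]}}

```text
clock: 20.93
eef_pos: [456.4, 237.2, 227.4]
ee_rot: [[-0.083, 0.997, 0.001], [0.997, 0.083, 0.002], [0.001, 0.001, -1.0]]
force: [-2.6, 2.8, 5.6]
opening: 0.16
grip_force: 25.0
```

{"method": "play_rows", "body": {"motion": [[[0, 0, -0.006, 0, -1], [0, 0, -0.006, 0, -1], [0, -0.01, -0.006, 0, -1], [0, -0.02, -0.006, 0, -1], [0, -0.02, -0.006, 0, -1], [0, -0.02, -0.006, 0, -1]]]}}

```text
clock: 21.43
eef_pos: [453.6, 236.4, 227.5]
ee_rot: [[-0.084, 0.996, 0.002], [0.996, 0.084, 0.0], [0.0, 0.002, -1.0]]
force: [3.2, 3.1, -0.9]
opening: 0.157
grip_force: 25.0
```

```bash
python3 - <<'E'
from h import *
ruv(S())
E
```

```text
t 21.43 p [453.6 236.4 227.5] F [ 3.19  3.06 -0.93] M [ 0.23 -0.98  0.26] open 13.8 g 25.0
from lip 9.1 from mid 1.5 f 3.44 2.77
```

{"method": "play_rows", "body": {"motion": [[[0, -0.005, -0.002, 0, -1], [0, -0.01, -0.002, 0, -1], [0, -0.01, -0.002, 0, -1]]]}}

```text
clock: 21.68
eef_pos: [451.5, 236.0, 227.5]
ee_rot: [[-0.084, 0.996, 0.0], [0.996, 0.084, -0.0], [-0.0, 0.0, -1.0]]
force: [2.5, 1.3, -2.9]
opening: 0.158
grip_force: 25.0
```

{"method": "play_rows", "body": {"motion": [[[0, -0.005, 0, 0, -1], [0, -0.007, 0, 0, -1], [0, -0.007, 0, 0, -1]]]}}

```text
clock: 21.93
eef_pos: [450.6, 235.9, 227.5]
ee_rot: [[-0.083, 0.997, 0.001], [0.997, 0.083, -0.0], [-0.0, 0.001, -1.0]]
force: [4.4, 0.5, -3.8]
opening: 0.156
grip_force: 25.0
```

{"method": "play_rows", "body": {"motion": [[[0, -0.004, 0, 0, -1], [0, -0.007, 0, 0, -1], [0, -0.007, 0, 0, -1]]]}}

```text
clock: 22.18
eef_pos: [449.6, 235.8, 227.5]
ee_rot: [[-0.084, 0.997, 0.001], [0.997, 0.084, -0.0], [-0.0, 0.001, -1.0]]
force: [4.6, -1.1, -4.1]
opening: 0.161
grip_force: 25.1
```

```bash
python3 - <<'E'
from h import *
ruv(S())
E
```

```text
t 22.18 p [449.6 235.8 227.5] F [ 4.63 -1.14 -4.1 ] M [-0.02 -1.74  0.02] open 14.2 g 25.1
from lip 5.0 from mid 1.3 f 4.51 -1.53
```

{"method": "play_rows", "body": {"motion": [[[0, 0.006, 0, 0, -1], [0, 0.012, 0, 0, -1], [0, 0.012, 0, 0, -0.67], [0, 0.012, 0, 0, -0.64], [0, 0.012, 0, 0, -0.62], [0, 0.012, 0, 0, -0.62], [0, 0.012, 0, 0, -0.62]]], "newtons": 8}}

```text
clock: 22.77
eef_pos: [450.7, 235.8, 227.4]
ee_rot: [[-0.084, 0.996, -0.001], [0.996, 0.084, -0.0], [-0.0, -0.001, -1.0]]
force: [0.3, -1.0, -0.6]
opening: 0.188
grip_force: 0.0
```

```bash
python3 - <<'E'
from h import *
ruv(S())
E
```

```text
t 22.77 p [450.7 235.8 227.4] F [ 0.3  -0.97 -0.58] M [-0.11 -0.07 -0.02] open 16.6 g 0.0
from lip 6.2 from mid 1.2 f 0.22 -0.99
```

Loose and standing. Now lean it back with the front finger, slowly, with the back finger catching it.

{"method": "play_rows", "body": {"motion": [[[0, 0.015, 0, 0, -0.62], [0, 0.03, 0, 0, -0.62], [0, 0.045, 0, 0, -0.61], [0, 0.06, 0, 0, -0.6], [0, 0.075, 0, 0, -0.59], [0, 0.09, 0, 0, -0.58], [0, 0.105, 0, 0, -0.57], [0, 0.12, 0, 0, -0.56], [0, 0.12, 0, 0, -0.56]]]}}

```text
clock: 23.52
eef_pos: [469.6, 237.6, 227.5]
ee_rot: [[-0.083, 0.997, 0.0], [0.997, 0.083, 0.0], [0.0, 0.0, -1.0]]
force: [0.2, -0.4, 0.5]
opening: 0.22
grip_force: 0.2
```

```bash
python3 - <<'E'
from h import *
ruv(S())
E
```

```text
t 23.52 p [469.6 237.6 227.5] F [ 0.18 -0.39  0.51] M [-0.07 -0.16  0.02] open 19.4 g 0.2
from lip 25.1 from mid 1.3 f 0.15 -0.41
```

{"method": "play_rows", "body": {"motion": [[[0, 0.01, 0, 0, -0.55], [0, 0.022, 0, 0, -0.54], [0, 0.034, 0, 0, -0.53], [0, 0.046, 0, 0, -0.52], [0, 0.058, 0, 0, -0.51], [0, 0.07, 0, 0, -0.5], [0, 0.08, 0, 0, -0.5], [0, 0.088, 0, 0, -0.5], [0, 0.088, 0, 0, -0.5]]]}}

```text
clock: 24.27
eef_pos: [482.5, 238.7, 227.5]
ee_rot: [[-0.084, 0.997, 0.0], [0.997, 0.084, 0.0], [0.0, 0.0, -1.0]]
force: [0.4, -0.1, 0.6]
opening: 0.248
grip_force: 0.3
```

```bash
python3 - <<'E'
from h import *
s=S();ruv(s); np.save("w6.npy",np.vstack([s["ee_rot"],s["eef_pos"]]))
w=ctrl.camera("wrist"); cv2.imwrite("pics/w6.png",w[...,::-1])
a=cv2.resize(ctrl.camera("side")[200:360,250:370],(450,600),interpolation=cv2.INTER_CUBIC); b=np.zeros((600,350,3),np.uint8); b[:400]=w[:,180:530]
cv2.imwrite("pics/v6.png",np.hstack([a,b])[...,::-1])
E
```

```text
t 24.27 p [482.5 238.7 227.5] F [ 0.37 -0.09  0.56] M [-0.06 -0.17 -0.02] open 21.9 g 0.3
from lip 38.1 from mid 1.3 f 0.36 -0.12
```

View pics/v6.png

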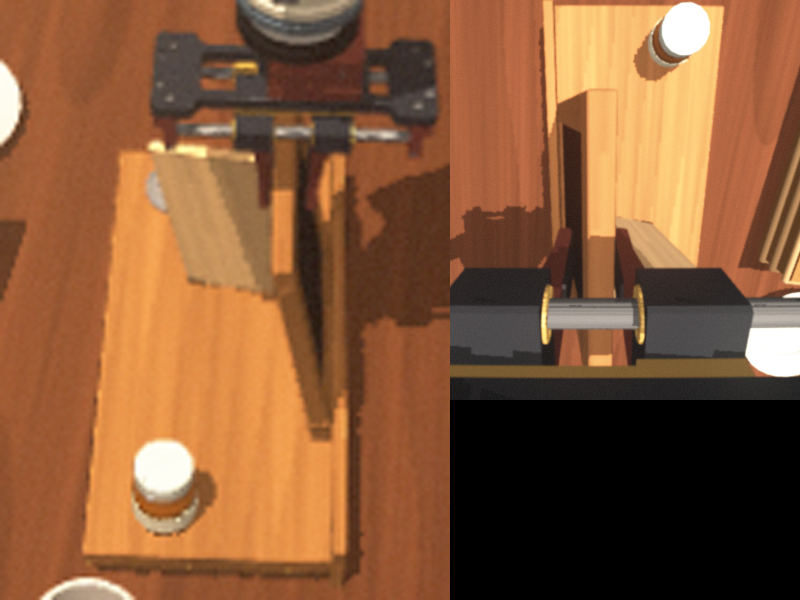

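The sign leans back between the loose fingers, leg towards +x. Its near bottom corner is at (320,432) in the side crop, close to the lip line at x≈335.

```bash
cat >> h.py <<'E'
def W(u,v,z):
    a,b=np.radians(4.9),np.radians(4.8)
    c0=462.7*np.array([np.cos(b),np.sin(b)])+196.1*np.array([-np.sin(b),np.cos(b)])
    p=c0+u*np.array([np.cos(a),np.sin(a)])+v*np.array([-np.sin(a),np.cos(a)]); return [p[0],p[1],z]
E
python3 - <<'E'
from h import *
c=cam("side"); cr=lambda p:((p-[250,200])*3.75).round(1)
for n,q in dict(toe0=(0,85,42.4),toe5=(5,85,42.4),back0=(13.8,85,40),back5=(18.8,85,40),lipcorner=(0,180,54),lipcorner_out=(-10,180,54),liptop_v85=(0,85,54),liptop_v60=(0,120,54),deckcorner=(170,180,40)).items():
    print(n,cr(proj(c,W(*q))))
for z in (245,): print("top corners",cr(proj(c,[W(35.7+13.8,85,40+202),W(35.7,85,244.4)])))
E
```

```text
toe0 [[328.2 435.2]]
toe5 [[321.2 435. ]]
back0 [[308.7 436.4]]
back5 [[301.7 436.2]]
lipcorner [[329.7 547.6]]
lipcorner_out [[344.5 548. ]]
liptop_v85 [[329.1 426.7]]
liptop_v60 [[329.3 470. ]]
deckcorner [[ 79.6 548.6]]
top corners [[266.6 267.9]
 [288.6 266.3]]
```

{"method": "play_rows", "body": {"motion": [[[0, 0.007, 0, 0, -0.49], [0, 0.014, 0, 0, -0.48], [0, 0.02, 0, 0, -0.47], [0, 0.02, 0, 0, -0.46], [0, 0.02, 0, 0, -0.44], [0, 0.02, 0, 0, -0.42], [0, 0.02, 0, 0, -0.4], [0, 0.02, 0, 0, -0.37], [0, 0.02, 0, 0, -0.34], [0, 0.02, 0, 0, -0.31], [0, 0.02, 0, 0, -0.28], [0, 0.02, 0, 0, -0.25], [0, 0.02, 0, 0, -0.25]]]}}

```text
clock: 25.45
eef_pos: [485.2, 238.9, 227.5]
ee_rot: [[-0.084, 0.996, 0.0], [0.996, 0.084, -0.0], [-0.0, 0.0, -1.0]]
force: [-0.8, -1.7, -0.8]
opening: 0.375
grip_force: 0.0
```

```bash
python3 - <<'E'
from h import *
s=S();ruv(s)
np.save("w7.npy",np.vstack([s["ee_rot"],s["eef_pos"]]))
w=ctrl.camera("wrist"); cv2.imwrite("pics/w7.png",w[...,::-1])
g=w.astype(float).sum(2); g6=cv2.imread("pics/w6.png").astype(float).sum(2)
for r in (110,160,200): print(r,"w6",g6[r,310:360].astype(int).tolist(),"\n w7",g[r,310:360].astype(int).tolist())
E
```

```text
t 25.45 p [485.2 238.9 227.5] F [-0.76 -1.65 -0.81] M [-0.05 -0.01  0.01] open 33.0 g 0.0
from lip 40.8 from mid 1.3 f -0.89 -1.58
110 w6 [256, 247, 258, 252, 254, 279, 358, 442, 500, 532, 546, 552, 550, 547, 556, 553, 553, 551, 547, 543, 545, 535, 539, 540, 535, 536, 547, 548, 552, 557, 556, 563, 559, 567, 558, 547, 519, 500, 535, 554, 549, 550, 543, 542, 542, 545, 559, 562, 566, 562] 
 w7 [260, 255, 288, 353, 453, 514, 547, 556, 554, 558, 551, 557, 556, 552, 553, 548, 550, 543, 538, 545, 538, 540, 535, 550, 551, 551, 549, 561, 563, 556, 564, 563, 546, 507, 496, 537, 546, 558, 548, 548, 541, 540, 550, 556, 568, 575, 570, 574, 571, 570]
160 w6 [135, 190, 231, 257, 252, 263, 309, 427, 488, 517, 539, 541, 548, 541, 542, 543, 540, 547, 548, 545, 550, 555, 564, 565, 563, 566, 563, 560, 558, 555, 555, 550, 552, 560, 549, 515, 492, 525, 535, 538, 536, 547, 562, 557, 552, 559, 568, 571, 568, 558] 
 w7 [253, 250, 268, 322, 424, 493, 521, 542, 552, 552, 544, 547, 539, 547, 545, 557, 553, 560, 565, 566, 567, 566, 567, 568, 564, 565, 563, 554, 560, 560, 564, 551, 521, 512, 535, 544, 537, 538, 553, 558, 560, 560, 558, 570, 568, 567, 565, 560, 564, 557]
200 w6 [131, 155, 229, 240, 267, 251, 285, 405, 469, 511, 538, 548, 536, 541, 543, 528, 541, 538, 549, 547, 554, 556, 558, 557, 551, 551, 559, 563, 554, 554, 548, 550, 559, 542, 517, 507, 529, 549, 556, 567, 565, 561, 561, 553, 557, 563, 561, 554, 551, 556] 
 w7 [244, 253, 244, 285, 387, 469, 512, 534, 545, 547, 541, 540, 533, 541, 531, 544, 549, 552, 555, 564, 557, 563, 564, 564, 563, 560, 558, 560, 560, 558, 557, 528, 522, 537, 545, 555, 558, 572, 561, 563, 565, 551, 563, 560, 563, 559, 553, 554, 552, 547]
```

```bash
cat > m.py <<'E'
from h import *
def meas(f,cols):
    w=np.load(f"{f}.npy"); c=cam("wrist",dict(ee_rot=w[:3],eef_pos=w[3]))
    a=np.radians(4.9); Xr=np.array([np.cos(a),np.sin(a)]);Yr=np.array([-Xr[1],Xr[0]]); o=np.array(W(0,0,0)[:2])
    for n,pts,z in cols:
        q=onz(c,pts,z)[:,:2]-o; print(n,"u",(q@Xr).round(2),"v",(q@Yr).round(1))
E
python3 - <<'E'
from m import *
meas("w7",[("front top",[(313.6,110),(313.6,160),(313.9,200)],244.4),("back top",[(343.5,110),(342.6,160),(341.8,200)],242)])
g=cv2.imread("pics/w7.png").astype(float).sum(2); print(g[70:110,330].astype(int).tolist())
E
```

```text
front top u [37.04 36.83 36.78] v [78.5 57.3 38.8]
back top u [49.84 49.81 49.75] v [78.5 56.9 38.1]
[575, 578, 570, 582, 570, 576, 572, 575, 570, 566, 569, 572, 570, 574, 567, 568, 566, 559, 529, 478, 499, 526, 532, 544, 546, 538, 542, 538, 543, 547, 539, 546, 536, 544, 539, 540, 532, 544, 536, 539]
```

{"method": "play_rows", "body": {"motion": [[[0, 0, 0, 0, 0], [0, 0, 0, 0, 0.2], [0, 0, 0, 0, 0.2], [0, 0, 0, 0, 0.2], [0, 0, -0.05, 0, 0.2], [0, 0, -0.15, 0, 0.2], [0, 0, -0.3, 0, 0.2], [0, 0, -0.5, 0, 0.2], [0, 0, -0.75, 0, 0.2], [0, 0, -1, 0, 0.2], [0, 0, -1, 0, 0.2], [0, 0, -1, 0, 0.2], [0, 0, -1, 0, 0.2]]]}}

```text
clock: 26.58
eef_pos: [484.9, 238.7, 377.5]
ee_rot: [[-0.084, 0.996, 0.0], [0.996, 0.084, -0.0], [-0.0, 0.0, -1.0]]
force: [-0.3, 0.1, -0.8]
opening: 0.6
grip_force: 0.0
```

{"method": "play_rows", "body": {"motion": [[[-0.25, -0.25, 0, 0, 0.2], [-0.5, -0.5, 0, 0, 0.2], [-0.75, -0.75, 0, 0, 0.2], [-0.75, -0.75, 0, 0, 0.2], [-0.75, -0.75, 0, 0, 0.2], [-0.75, -0.75, 0, 0, 0.2], [-0.75, -0.75, 0, 0, 0.2]]]}}

```text
clock: 27.17
eef_pos: [382.5, 117.4, 376.9]
ee_rot: [[-0.083, 0.997, -0.001], [0.997, 0.083, -0.0], [0.0, -0.001, -1.0]]
force: [0.7, -0.0, 0.2]
opening: 0.599
grip_force: 0.0
```

```bash
python3 - <<'E'
from h import *
s=S();ruv(s); np.save("w8.npy",np.vstack([s["ee_rot"],s["eef_pos"]]))
w=ctrl.camera("wrist"); cv2.imwrite("pics/w8.png",w[...,::-1]); sd=ctrl.camera("side"); cv2.imwrite("pics/sd8.png",sd[...,::-1])
a=cv2.resize(sd[225:325,290:365],(450,600),interpolation=cv2.INTER_CUBIC); b=np.zeros((600,350,3),np.uint8); b[:400]=w[:,230:580]
cv2.imwrite("pics/v8.png",np.hstack([a,b])[...,::-1])
E
```

```text
t 27.17 p [382.5 117.4 376.9] F [ 0.73 -0.    0.17] M [-0.04 -0.06 -0.03] open 52.7 g 0.0
from lip -71.9 from mid -111.0 f 0.73 -0.06
```

View pics/v8.png

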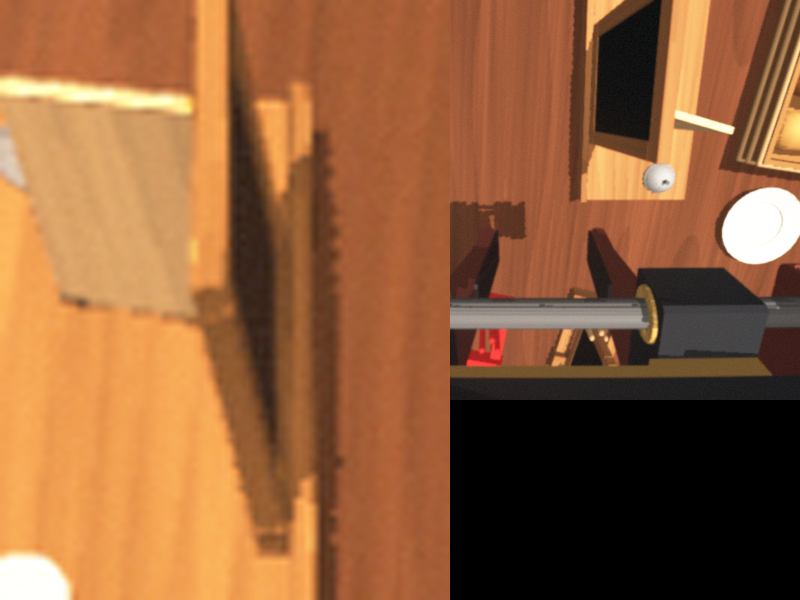

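The sign stands free, leaning back with the leg planted. Its bottom edge lies alongside the lip at (270,540) in the left crop, and the bell and plate look undisturbed. I'll check the snugness numerically.

```bash
python3 - <<'E'
from m import *
g=cv2.imread("pics/w8.png").astype(float).sum(2)
for r in (20,40,60,80,100,120,135,148,160,180): print(r,g[r,358:386].astype(int).tolist())
w=np.load("w8.npy"); c=cam("wrist",dict(ee_rot=w[:3],eef_pos=w[3]))
for v in (80,40,0,-40,-80,-120,-160): print(v,*[proj(c,W(*q)).round(1)[0].tolist() for q in ((-10,v,54),(0,v,54),(2.1,v,54.4),(3.1,v,54.4),(5.1,v,54.4))])
print("toeR, deck back corner", proj(c,[W(0,-85,42.4),W(13.8,-85,40),W(35.7,-85,244.4)]).round(1))
E
```

```text
20 [166, 171, 162, 167, 173, 182, 181, 186, 322, 484, 546, 554, 558, 562, 562, 560, 556, 554, 556, 540, 495, 402, 297, 233, 212, 199, 200, 212]
40 [153, 163, 174, 183, 181, 176, 189, 270, 430, 539, 548, 547, 505, 401, 303, 243, 208, 215, 231, 260, 231, 113, 53, 55, 52, 45, 54, 45]
60 [156, 177, 171, 186, 192, 186, 195, 240, 303, 340, 330, 339, 335, 288, 210, 200, 213, 226, 257, 250, 129, 75, 61, 63, 50, 41, 55, 66]
80 [179, 170, 178, 192, 187, 186, 203, 288, 328, 328, 332, 336, 317, 244, 216, 214, 229, 272, 262, 150, 54, 67, 61, 49, 52, 69, 59, 33]
100 [182, 185, 188, 181, 194, 209, 281, 313, 331, 323, 325, 308, 257, 215, 211, 210, 266, 265, 160, 80, 44, 57, 60, 72, 56, 56, 47, 47]
120 [176, 178, 189, 184, 197, 247, 295, 317, 331, 332, 320, 274, 236, 209, 232, 275, 261, 160, 81, 68, 68, 57, 57, 68, 57, 64, 56, 70]
135 [171, 185, 188, 196, 207, 274, 311, 321, 325, 309, 302, 249, 210, 220, 228, 226, 217, 225, 228, 211, 216, 213, 214, 217, 214, 213, 210, 212]
148 [185, 193, 190, 206, 243, 291, 313, 313, 315, 320, 306, 324, 316, 311, 319, 357, 441, 519, 553, 573, 581, 581, 574, 563, 561,
[... 210 characters left out ...]
 490, 532, 540, 545, 537, 533, 536, 545, 549, 551, 560, 551, 569, 569, 575, 574, 560, 565, 552]
80 [366.3, 28.0] [373.3, 28.0] [374.8, 27.9] [375.5, 27.9] [376.9, 27.9]
40 [365.3, 58.4] [372.2, 58.4] [373.7, 58.3] [374.3, 58.3] [375.7, 58.3]
0 [364.4, 87.4] [371.1, 87.4] [372.5, 87.4] [373.2, 87.4] [374.5, 87.4]
-40 [363.4, 115.2] [370.0, 115.2] [371.4, 115.2] [372.1, 115.2] [373.4, 115.2]
-80 [362.5, 141.7] [368.9, 141.7] [370.3, 141.7] [371.0, 141.7] [372.2, 141.7]
-120 [361.7, 167.0] [367.9, 167.0] [369.3, 167.0] [369.9, 167.0] [371.2, 167.0]
-160 [360.9, 191.2] [367.0, 191.1] [368.3, 191.2] [368.9, 191.2] [370.1, 191.2]
toeR, deck back corner [[367.7 144.1]
 [376.1 144. ]
 [435.6 166.6]]
```

```bash
python3 -c "
from station import ctrl
print(ctrl.close_job())"
```

```text
the job is handed in; nothing more can be done
None
```

The job is handed in: I pressed the leg to its stop at about 6.5 N, and the sign stands free, leaning back on its leg against the lip about midway between jar and bell; the images leave room for a gap of up to about 1 mm at the lip.

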